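# Crush crackers in the food processor

### The job

I need cracker crumbs: square up the ragged stack of four crackers on the board so that all their edges are flush, then carry it over and set it down flat in the feed chute of the food processor. Then turn the processor's spring-return dial clockwise from off, past the first two clicks to the third, and keep holding it there: finish with the gripper still on the dial at the third click, because it springs back to off when let go. Drop no cracker on the way and leave the spoon, glass, mug, mill and shaker where they stand.

Things in the scene. Friction and masses are not known exactly. Their poses are not given: they have to be found in the camera images.
- processor: White food processor, 176 x 290 mm on plan, fixed. Origin: centre of its underside. Front: -x. At +y the motor tower (118 mm wide, 114 mm high) with the black dial on top; at -y the clear bowl, its grey lid carrying the rectangular feed chute. Keep the arm clear of the wall cabinet behind it: underside about 0.46 m up, over the worktop beyond about x = 0.58 where y is above 0.
- chute (a point): Centre of the steel grating plate that forms the bottom of the feed chute, 132 mm above the worktop; what is put in the chute rests on it. The chute is an upright rectangular well, open at the top, 100 mm long inside along the point's x, 66 mm wide inside along its y, 46 mm deep (the rim, 3.4 mm round, tops out 49 mm above this point); walls 4 mm thick. z is up. The dial's axis is 152 mm away along +y.
- speed_dial (a joint): Angle of the dial in rad: 0 = off, grows as it is turned clockwise seen from above. It clicks at 0.42 (first), 0.84 (second) and 1.26 (third) and stops hard at 1.36. A return spring drives it back to 0 from everywhere when let go: about 0.04 N m at off rising to 0.16 N m at the third click, the clicks adding up to 0.035 N m either way.
- dial_grip (a point): Point on the dial's vertical axis, at the height to grip, 141 mm above the worktop. The dial's grip is an upright bar 50 mm long (along this point's x), 14 mm thick (along its y), rising 11 mm above and ending 15 mm below this point on a 60 mm round skirt, itself 10 mm high on a flat plate 24 mm below the point. z is up. The point turns with the dial; the white pointer line is at the +x end of the bar.
- board: Wooden serving board, 200 x 150 x 14 mm with a 57 mm handle at its -x end, fixed, lying on the cold glass hob (whose top is 7 mm above the worktop). Origin: centre of its underside; the top is 14 mm above the origin.
- cracker_1: Bottom cracker of the stack: a golden rectangular plate, 54 mm along its x, 44 mm along its y, 7 mm thick, about 14 g, loose, lying flat on the board. Origin: centre of its underside. All four crackers are alike, their long sides roughly parallel and shifted by some mm against each other.
- cracker_2: Second cracker, on cracker_1: same size and origin.
- cracker_3: Third cracker, on cracker_2: same size and origin.
- cracker_4: Top cracker, on cracker_3: same size and origin.
- teaspoon: Steel teaspoon lying on the board beside the crackers, 130 mm long along its x, 11 mm high. Origin: centre of its underside. Leave alone.
- tumbler: Clear drinking glass, 81 mm across, 93 mm high, standing on the hob. Origin: centre of its underside. Leave alone.
- pepper_mill: Dark wooden pepper mill, 58 mm across, 170 mm high, behind the processor. Origin: centre of its underside. Leave alone.
- salt_shaker: Glass salt shaker with a domed metal top, 44 mm across, 90 mm high, behind the processor. Origin: centre of its underside. Leave alone.
- mug_cream: Cream mug, 87 mm across, 97 mm high, behind and left of the processor. Origin: centre of its underside. Leave alone.

How it is judged:
On the way, in this order (a step that is already met when the one before it is completed fails the run):
1. the four crackers lie on the board as one stack with flush edges (horizontal distance between each of cracker_2, cracker_3, cracker_4 and cracker_1 below 0.0025 m and angle between the x axis of each of cracker_2, cracker_3, cracker_4 and the x axis of cracker_1, either way round below 0.06 rad and z of cracker_1 in the frame of board below 0.017 m and z of cracker_2 in the frame of board below 0.024 m and z of cracker_3 in the frame of board below 0.031 m and z of cracker_4 in the frame of board below 0.038 m), for 0.15 s.
2. all four crackers lie flat in the feed chute, let go, with the dial still off (x of cracker_1 in the frame of chute between -0.05 and 0.05 m and y of cracker_1 in the frame of chute between -0.033 and 0.033 m and z of cracker_1 in the frame of chute between -0.003 and 0.026 m and angle between each of cracker_1, cracker_2, cracker_3, cracker_4's own z axis and vertical below 0.12 rad and x of cracker_2 in the frame of chute between -0.05 and 0.05 m and y of cracker_2 in the frame of chute between -0.033 and 0.033 m and z of cracker_2 in the frame of chute between -0.003 and 0.026 m and x of cracker_3 in the frame of chute between -0.05 and 0.05 m and y of cracker_3 in the frame of chute between -0.033 and 0.033 m and z of cracker_3 in the frame of chute between -0.003 and 0.026 m and x of cracker_4 in the frame of chute between -0.05 and 0.05 m and y of cracker_4 in the frame of chute between -0.033 and 0.033 m and z of cracker_4 in the frame of chute between -0.003 and 0.026 m and contact force between each of cracker_1, cracker_2, cracker_3, cracker_4 and the arm below 0.05 N and contact force between each of cracker_1, cracker_2, cracker_3, cracker_4 and the fingers below 0.05 N and linear speed of each of cracker_1, cracker_2, cracker_3, cracker_4 below 0.03 m/s and value of joint speed_dial below 0.25 rad), for 0.2 s.
3. the gripper has turned the dial to the third click and holds it (value of joint speed_dial above 1.16 rad and velocity of joint speed_dial between -0.15 and 0.15 rad/s and contact force between the fingers and speed_dial above 1 N), for 0.3 s.
At the end, for the whole second after the job is handed in: All four crackers lie flat (within 0.12 rad) and still in the feed chute, untouched, and the fingers press on the dial (over 1 N) and hold it still at the third click (joint over 1.16 rad, third click at 1.26) against its return spring (all of step 3 and x of cracker_1 in the frame of chute between -0.05 and 0.05 m and y of cracker_1 in the frame of chute between -0.033 and 0.033 m and z of cracker_1 in the frame of chute between -0.003 and 0.026 m and angle between each of cracker_1, cracker_2, cracker_3, cracker_4's own z axis and vertical below 0.12 rad and x of cracker_2 in the frame of chute between -0.05 and 0.05 m and y of cracker_2 in the frame of chute between -0.033 and 0.033 m and z of cracker_2 in the frame of chute between -0.003 and 0.026 m and x of cracker_3 in the frame of chute between -0.05 and 0.05 m and y of cracker_3 in the frame of chute between -0.033 and 0.033 m and z of cracker_3 in the frame of chute between -0.003 and 0.026 m and x of cracker_4 in the frame of chute between -0.05 and 0.05 m and y of cracker_4 in the frame of chute between -0.033 and 0.033 m and z of cracker_4 in the frame of chute between -0.003 and 0.026 m and contact force between each of cracker_1, cracker_2, cracker_3, cracker_4 and the arm below 0.05 N and contact force between each of cracker_1, cracker_2, cracker_3, cracker_4 and the fingers below 0.05 N and linear speed of each of cracker_1, cracker_2, cracker_3, cracker_4 below 0.03 m/s); the arm keeps its last pose, push and grip.
It fails at once if a cracker has fallen below the top of the board (height (world z) of any of cracker_1, cracker_2, cracker_3, cracker_4 below 0.012 m).
It fails at once if the spoon, glass, mug, mill or shaker was pushed more than 40 mm (distance of any of pepper_mill, salt_shaker, mug_cream, tumbler, teaspoon from where it was at the start of the episode above 0.04 m).
It fails at once if the glass, mug, mill or shaker was knocked over (angle between any of pepper_mill, salt_shaker, mug_cream, tumbler's own z axis and vertical above 0.6 rad).
It also fails if it takes over 54 s, if anything falls off the work surface, if the arm or the gripper's body presses on something with over 40 N, if the wrist force passes 120 N, or if a joint passes its speed limit or range.

### The arm

A 6-joint arm with a two-finger parallel gripper is mounted at the origin on a cart in front of the work surface, level with it; the furniture and walls round the work are solid. World frame = base frame: x ahead of the robot, y to its left, z up, the work surface at z = 0. Lengths are in m, angles in rad, forces in N, time in s.
With the tool pointing down it reaches from about 0.3 to 0.75 m from the base axis. Payload 8.5 kg.
Tool frame: the origin (TCP) lies at the very end of the fingers, on their centre line; the grasp point (between the pads) lies 19 mm behind it; z points along the fingers, y is the line along which they close (so a half turn about z gives the same grasp; the last joint's range is limited). The gripper opens to 88 mm and grips with 3 to 60 N. Pads are 18 mm wide; open, the fingers measure 123 mm over their backs; the gripper's body (75 mm by 187 mm) begins 45 mm behind the grasp point.
Start: joints at [-1.326, 0.381, 1.297, -0, 1.464, -0.215], TCP at [0.244, -0.493, 0.204] pointing down, gripper open.
Joint ranges: [-3.11, 3.11], [-0.89, 2.33], [0.22, 2.48], [-1.42, 4.56], [0.17, 2.85], [-2.88, 2.88]. Speed limits (rad/s): [2.39, 2.39, 3.14, 3.14, 3.14, 3.14].

### API

Orientations are given as a unit quaternion [x, y, z, w].
In Python, from bench import robot, claw, solve_ik, eyes gives the robot as it stands. Calls block until the motion is done:
- robot.move_to(position, orientation): joint-space move of the TCP to a pose.
- robot.move_linear(position, rotation=None, speed=0.15, f_stop=None): straight line of the TCP; rotation=None keeps the orientation; speed is the mean speed in m/s. With f_stop (N) it stops when the force on the tool has changed by that much, and returns True; else False.
- robot.goto_joints(angles): joint-space move.
- claw.set_gripper(opening, f_grip=None): finger opening in m; f_grip is the grip in N (None keeps the last); returns when the fingers have stopped.
- robot.sleep(seconds).
- solve_ik(position, orientation): joint angles nearest the present ones, or None.
- eyes.get_image(name): name is "side" or "top" or "wrist"; returns (picture, depth): 384x512x3 uint8, blue, green, red; 384x512 float32, m along the optical axis (not along the pixel's ray), 0 where there is no reading.
- eyes.camera_params(name): a dict with "fovy" (degrees; the focal length in pixels is half the picture's height over the tangent of half this angle, whatever the lens; pixels are square), "cx", "cy" (the principal point, pixels), "k1" (the pictures are not rectified: a ray, as slopes to the right and down, at radius r is drawn at 1 + k1 r^2 times it, then the intrinsics apply), "extrinsics" (4x4, takes a point from camera to world coordinates). Camera axes: x right, y down, z forward; pixel columns grow to the right and rows downward; lengths in m; the calibration is good to about 2 mm. A picture is of the moment at which its call begins: read the wrist's pose just before it. camera_params takes no time and is no camera call; for the wrist camera it gives the pose at the moment of the call.
A pose or a line that the arm cannot do raises robot.MotionError and nothing moves.
- robot.hand_in(): hands the job in; it is judged then, once.
Trained networks look in the newest picture that a camera, given by its name, has taken for a name from the list of things; names that differ only in an ending like _2 or _b are one class to them, and where a whole thing is asked for, a point or a joint stands for the part that bears it (a point fixed in the world has none). Each returns a list of dicts, best first, with "score" (0 to 1); they miss things now and then, are a little off and sometimes report something else, mostly with a low value. They report only what shows in the picture. A call takes as long as a camera call.
- eyes.find_in(camera, target): "point" ([x, y, z] in m, in the coordinates of the camera as it stood for that picture, good to about 4 mm: the middle of the surface that is visible of it).
Readings, each from a call of its own:
- robot.current_clock(): time.
- robot.current_joint_positions(): joint angles.
- robot.current_joint_vel(): joint speeds.
- robot.current_joint_torque(): joint torques, N m.
- robot.current_ee_pos(): TCP position.
- robot.current_orientation(): TCP orientation.
- robot.current_contact_force(): force on the tool from outside, world axes, zero at the start.
- robot.current_moment(): the same for the moment, N m.
- robot.current_grip_width(): finger opening in m.
- robot.current_gripper_force(): force on a finger pad.
Only numpy, scipy, OpenCV 4.12 (cv2) and the standard library are available. Lean on these libraries where they do the work, as an engineer would, in place of code of your own. Each camera call takes 0.05 s, during which the arm holds its last target. There are 200 camera calls.

## Working session

There is one attempt and no reset: what is moved stays moved. The work goes in short steps, each a Python script; the robot and the scene stay as the last script left them, time stands still between calls to the robot, and variables do not carry over. Pictures are saved under pics/ and viewed, at most 10 in all, crops included, and the job is handed in when it is done.

```bash
mkdir -p pics; ls
cat > h.py <<'E'
import numpy as np, cv2
from bench import robot, claw, solve_ik, eyes
from scipy.spatial.transform import Rotation as R
def K(p):
    f=192/np.tan(np.radians(p["fovy"])/2); return f
def cloud(d,p):
    f=K(p); v,u=np.mgrid[0:384,0:512].astype(float)
    xd=(u-p["cx"])/f; yd=(v-p["cy"])/f
    x,y=xd.copy(),yd.copy()
    for _ in range(8):
        s=1+p["k1"]*(x*x+y*y); x,y=xd/s,yd/s
    P=np.stack([x*d,y*d,d,np.ones_like(d)],-1)
    W=(P@np.array(p["extrinsics"]).T)[...,:3]; W[d<=0]=np.nan
    return W
def cap(c,name):
    p=eyes.camera_params(c); im,d=eyes.get_image(c); cv2.imwrite(f"pics/{name}.png",im)
    np.savez(f"pics/{name}.npz",im=im,d=d,W=cloud(d,p)); return im,d,cloud(d,p),p
def find(c,t,p):
    r=eyes.find_in(c,t); E=np.array(p["extrinsics"])
    return [(round(a["score"],2),(E@np.r_[a["point"],1])[:3].round(4).tolist()) for a in r[:5]]
def down(yaw): # tool y axis (closing line) at angle yaw in world; z down
    cy,sy=np.cos(yaw),np.sin(yaw)
    y=np.array([cy,sy,0]);z=np.array([0,0,-1.]);x=np.cross(y,z)
    return R.from_matrix(np.stack([x,y,z],1)).as_quat()
E
python3 - <<'E'
from h import *
im,d,W,p=cap("top","top0")
for t in ["processor","speed_dial","board","cracker_1","teaspoon","tumbler","pepper_mill","salt_shaker","mug_cream"]: print(t,find("top",t,p))
im2,d2,W2,p2=cap("side","side0")
print(find("side","speed_dial",p2),find("side","cracker_1",p2))
print(p["extrinsics"],p["fovy"],robot.current_clock())
cv2.imwrite("pics/both.png",np.hstack([cv2.resize(im,(400,300)),cv2.resize(im2,(400,300))]))
E
```

```text
pics
processor [(0.71, [0.4448, 0.1235, 0.1153]), (0.64, [0.5202, -0.2679, 0.0281])]
speed_dial [(0.92, [0.4202, 0.2049, 0.1314])]
board [(0.61, [0.5798, -0.2761, 0.0196])]
cracker_1 [(0.56, [0.6303, -0.2818, 0.0505]), (0.33, [0.7164, 0.0572, 0.1446]), (0.29, [0.4482, 0.1231, 0.1145])]
teaspoon [(0.44, [0.5167, -0.2657, 0.0281])]
tumbler [(0.59, [0.7857, -0.0788, 0.0415])]
pepper_mill [(0.76, [0.7177, 0.0575, 0.1423])]
salt_shaker [(0.63, [0.7873, 0.0401, 0.0802])]
mug_cream [(0.71, [0.6226, 0.3603, 0.0436])]
[(0.68, [0.5703, -0.3125, 0.0194]), (0.66, [0.4127, 0.1845, 0.1373]), (0.63, [0.6302, 0.3177, 0.0708])] [(0.96, [0.6315, -0.2824, 0.0521]), (0.64, [0.6279, 0.32, 0.072]), (0.59, [0.6177, -0.2983, 0.041]), (0.56, [0.6411, -0.3039, 0.0327]), (0.45, [0.6133, -0.3013, 0.0292])]
[[ 0.01331116 -0.99283475  0.1187517   0.49405931]
 [-0.99898116 -0.008083    0.04439951 -0.0468592 ]
 [-0.04312151 -0.11922172 -0.9919308   1.04379984]
 [ 0.          0.          0.          1.        ]] 57.16553879443707 0.65
```

View pics/top0.png

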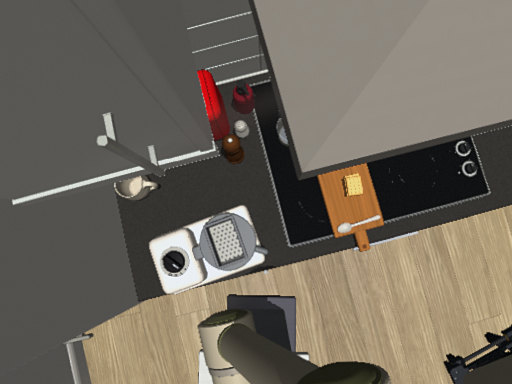

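The top view shows the stack at about (352,185), the spoon at (358,225), the chute at (228,241) and the dial at (175,261). The grey hood reaches over the back of the hob. Next I'll measure stack, chute and dial from the clouds.

Run:
```python
from h import *
a=np.load("pics/top0.npz");W=a["W"];im=a["im"]
def rect(m):
    P=W[m][:,:2].astype(np.float32); r=cv2.minAreaRect(P*1000); return np.round(r[0],1),np.round(r[1],1),round(r[2],1),len(P)
n=lambda x,y,rad: np.hypot(W[...,0]-x,W[...,1]-y)<rad
z=W[...,2]
print("stack",rect(n(.63,-.282,.05)&(z>.035)&(z<.07)), np.nanmedian(z[n(.63,-.282,.02)]))
print("dialbar",rect(n(.42,.205,.04)&(z>.141)&(z<.17)))
print("towertop",np.nanmedian(z[n(.42,.205,.06)]))
print("grating",rect(n(.455,.06,.06)&(z>.12)&(z<.142)))
print("rim",rect(n(.455,.06,.09)&(z>.165)&(z<.2)))
print("hood low z", np.nanmin(z[60:160,300:420]), z[100,350], W[100,350],W[170,303],W[155,400],W[60,270])
b=np.load("pics/side0.npz")
cv2.imwrite("pics/crop.png",np.vstack([np.hstack([cv2.resize(im[150:250,300:400],(400,300)),cv2.resize(im[200:300,150:270],(400,300))]),cv2.resize(b["im"],(800,600))[150:450]]))
```

```text
stack (array([ 632.8, -281.3]), array([61.4, 47.4]), 8.7, 336) 0.048084639087070946
dialbar (array([415.2, 206.8]), array([50. , 14.9]), 58.0, 123)
towertop 0.1141606360078789
grating (array([456.8,  59.6]), array([115.7, 119. ]), 0.7, 1326)
rim (array([469.1,  64.3]), array([114.3,  80.3]), 20.9, 453)
hood low z -0.0017450808183292477 0.8393915621121434 [ 0.57379218 -0.09423653  0.83939156] [ 0.53477394 -0.0677342   0.81676661] [ 0.72885414 -0.43440495  0.00279713] [ 0.61191914 -0.04571747  0.81564891]
```

View pics/crop.png

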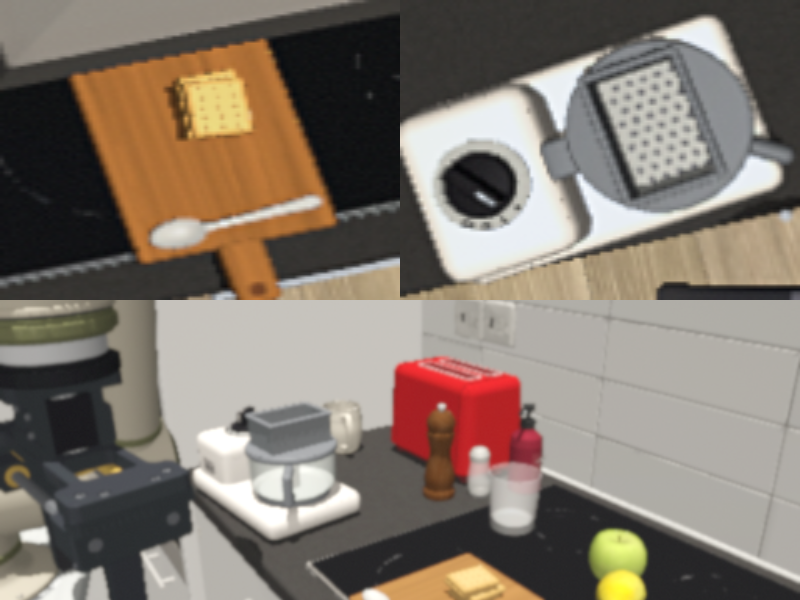

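The dial-to-chute distance comes out at 152.5 mm against the given 152, with the processor yaw at about 20.8°. The bar lies along 58°, its pointer towards (-x,-y). Now a close look with the wrist camera.

Run:
```python
from h import *
b=np.load("pics/side0.npz");W=b["W"]
m=(W[...,2]>.03)&(W[...,0]>.5)&(W[...,0]<.85)&(W[...,1]<-.1)&(W[...,1]>-.5)
for i in range(50,86,5):
    q=m&(W[...,0]>i/100)&(W[...,0]<i/100+.05)
    if q.any(): print(i,W[q].min(0).round(3),W[q].max(0).round(3))
for yaw in (.16,.16+np.pi,): print(yaw,solve_ik([.6,-.28,.25],down(yaw)))
q=down(.16); 
if solve_ik([.6,-.28,.25],q) is None or abs(solve_ik([.6,-.28,.25],q)[5])>2.0: q=down(.16-np.pi)
robot.move_to([.6,-.28,.25],q)
im,d,W,p=cap("wrist","w1")
print(np.array(p["extrinsics"]).round(3),find("wrist","cracker_1",p),robot.current_clock(),robot.current_joint_positions())
z=W[...,2]
for lo,hi in ((.045,.053),(.038,.0445),(.031,.0375)):
    m=(z>lo)&(z<hi)&(np.hypot(W[...,0]-.631,W[...,1]+.282)<.045)
    P=W[m][:,:2].astype(np.float32)
    if len(P)>5: print(lo,len(P),cv2.minAreaRect(P*1000), np.median(z[m]))
```

```text
50 [ 0.501 -0.345  0.03 ] [ 0.543 -0.237  0.034]
60 [ 0.604 -0.311  0.03 ] [ 0.65  -0.26   0.053]
65 [ 0.65  -0.304  0.03 ] [ 0.673 -0.26   0.053]
75 [ 0.75  -0.391  0.03 ] [ 0.8   -0.1    0.102]
80 [ 0.8   -0.389  0.03 ] [ 0.85  -0.101  0.102]
0.16 [-6.15032921e-01  5.68391762e-01  8.47316029e-01 -4.44089210e-16
  1.72588486e+00 -7.75032921e-01]
3.3015926535897933 [-6.15032921e-01  5.68391762e-01  8.47316029e-01 -4.44089210e-16
  1.72588486e+00  2.36655973e+00]
[[ 0.988  0.15   0.045  0.587]
 [ 0.157 -0.944 -0.292 -0.205]
 [-0.001  0.295 -0.955  0.431]
 [ 0.     0.     0.     1.   ]] [(0.87, [0.635, -0.2799, 0.0473]), (0.64, [0.6631, -0.2823, 0.0352]), (0.56, [0.629, -0.259, 0.0411])] 2.2917 [-6.16995603e-01  5.68150091e-01  8.47786550e-01 -1.52565176e-04
  1.72578467e+00 -7.74823888e-01]
0.045 1496 ((632.5707397460938, -281.6518249511719), (53.06318283081055, 43.197105407714844), 7.199159622192383) 0.049570646329134854
0.038 166 ((624.4112548828125, -262.64373779296875), (58.39473342895508, 24.712249755859375), 33.37376022338867) 0.04177037812577053
0.031 174 ((654.0982055664062, -291.6395263671875), (65.03607177734375, 33.608333587646484), 55.673946380615234) 0.03545113931437621
```

View pics/w1.png

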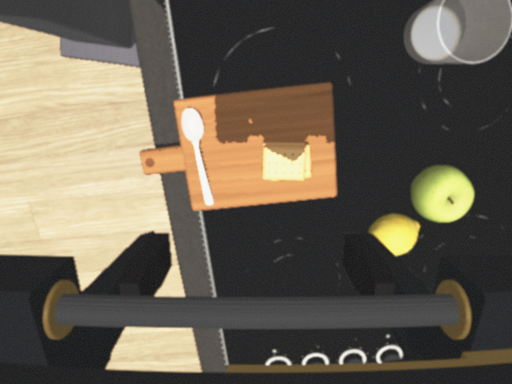

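The top cracker is centred at (0.6326,-0.2817) with yaw 7.2°. It measures 53x43 mm, so it matches the given size. Squaring next, across y first and then x.

```bash
cat >> h.py <<'E'
def squeeze(c,yaw,opening,close,f,z=0.0225,lift=True):
    q=down(yaw)
    robot.move_to([c[0],c[1],.10],q)
    robot.move_linear([c[0],c[1],z],speed=.12)
    claw.set_gripper(close+.006,f); claw.set_gripper(close-.006,f)
    robot.sleep(.2)
    print("width",robot.current_grip_width(),"F",robot.current_gripper_force(),"ee",robot.current_ee_pos(),"t",robot.current_clock())
    if lift:
        claw.set_gripper(opening); robot.move_linear([c[0],c[1],.10],speed=.2)
E
python3 - <<'E'
from h import *
c=[.6335,-.2812]; y=np.radians(7.5)
claw.set_gripper(.08,5)
squeeze(c,y-np.pi/2,.075,.044,5)
squeeze(c,y,.08,.054,5)
robot.move_to([.62,-.33,.2],down(y))
im,d,W,p=cap("wrist","w2"); z=W[...,2]
for lo,hi in ((.045,.053),(.025,.053)):
    m=(z>lo)&(z<hi)&(np.hypot(W[...,0]-.633,W[...,1]+.282)<.045)
    print(lo,m.sum(),cv2.minAreaRect(W[m][:,:2].astype(np.float32)*1000))
print(robot.current_clock())
cv2.imwrite("pics/w2c.png",cv2.resize(im[60:260,180:400],(660,600)))
E
```

```text
width 0.038104052281215585 F 0.0 ee [ 0.633476   -0.28121259  0.02249353] t 6.0583
width 0.048005418435833266 F 0.0 ee [ 0.63349781 -0.28121079  0.02250048] t 10.4917
0.045 2189 ((632.927734375, -281.03228759765625), (52.38229751586914, 42.616661071777344), 7.501623630523682)
0.025 2642 ((636.7263793945312, -281.0803527832031), (63.07227325439453, 51.04500961303711), 11.133792877197266)
12.2417
```

View pics/w2c.png

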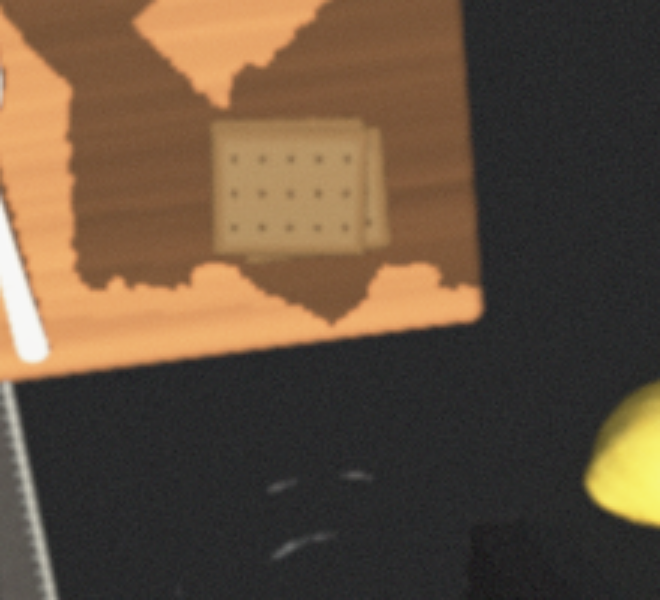

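The stack is still ragged: in this crop the bottom cracker sticks out about 8 mm at +x (x≈380). The fingers also reached the commanded widths with zero force, so they touched nothing. I'll repeat the x closing and look from the side while the jaws are closed.

Run:
```python
from h import *
c=[.6335,-.2812]; y=np.radians(7.5)
robot.move_to([*c,.10],down(y)); robot.move_linear([*c,.0225],speed=.15)
claw.set_gripper(.054,10); 
print(robot.current_grip_width(),robot.current_gripper_force())
im,d,W,p=cap("side","s2")
im3,d3,W3,p3=cap("wrist","w3")
E=np.array(p["extrinsics"]); f=K(p)
q=np.linalg.inv(E)@np.r_[c,.03,1]; u,v=int(p["cx"]+f*q[0]/q[2]),int(p["cy"]+f*q[1]/q[2]); print(u,v,im.shape)
u=np.clip(u,60,452); v=np.clip(v,60,324)
cv2.imwrite("pics/s2c.png",np.hstack([cv2.resize(im[v-60:v+60,u-60:u+60],(400,400),interpolation=2),cv2.resize(im3,(400,300))[:300].copy() if 0 else cv2.copyMakeBorder(cv2.resize(im3,(400,300)),0,100,0,0,0)]))
print(robot.current_clock())
```

```text
0.05407050028843048 0.0
301 282 (384, 512, 3)
14.0917
```

View pics/s2c.png

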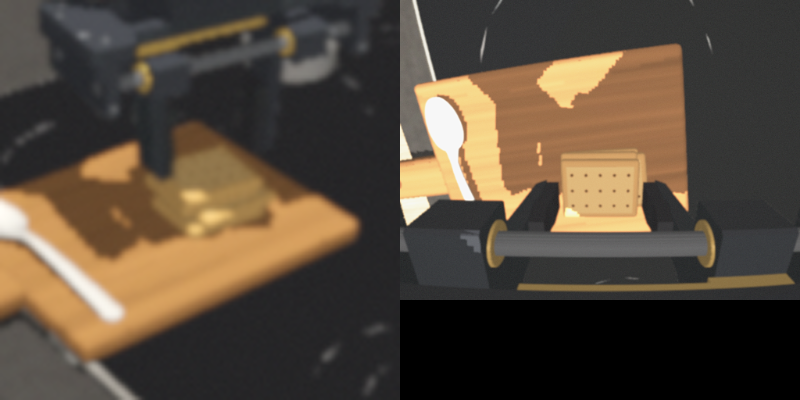

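In the wrist view the jaws straddle the stack with visible free gaps on both sides, roughly 70 mm apart although the reading says 54. The true opening seems larger than the reading, so I'll close until there is a force.

Run:
```python
from h import *
for w in (.048,.044,.040,.036,.032,.028):
    claw.set_gripper(w,5); robot.sleep(.1)
    g,F=robot.current_grip_width(),robot.current_gripper_force(); print(w,g,F,robot.current_contact_force().round(2) if hasattr(robot.current_contact_force(),'round') else '')
    if F>1: break
im3,d3,W3,p3=cap("wrist","w4"); print(robot.current_clock())
z=W3[...,2]
m=(z>.045)&(z<.053)&(np.hypot(W3[...,0]-.633,W3[...,1]+.282)<.035); print(cv2.minAreaRect(W3[m][:,:2].astype(np.float32)*1000))
```

```text
0.048 0.04803964654845647 0.0 [-0.22 -0.49  0.04]
0.044 0.04426521711964234 0.0 [ 0.95  0.64 -0.51]
0.04 0.04003028384152003 0.0 [ 0.97  0.39 -0.46]
0.036 0.035798453219242715 0.0 [-0.8  -0.14 -0.7 ]
0.032 0.032089963837045904 0.0 [-1.05 -0.02  0.53]
0.028 0.027832710499544524 0.0 [-0.27 -0.11  0.04]
16.4167
((632.5609741210938, -281.0676574707031), (53.258750915527344, 43.06303787231445), 7.300482749938965)
```

View pics/w4.png

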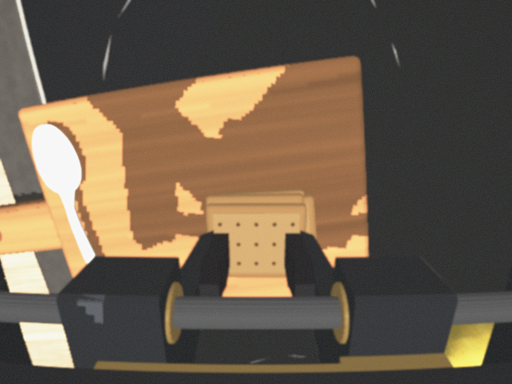

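The fingers now overlap the stack in the picture (tips at about (212,238) and (297,238)) without touching it, so the tips must be higher than stated. The depth image at the fingertips should tell.

Run:
```python
from h import *
print(robot.current_ee_pos(),robot.current_orientation(),down(np.radians(7.5)))
a=np.load("pics/w4.npz");W=a["W"];d=a["d"]
for v in range(226,300,6): print(v,[W[v,u].round(3).tolist() for u in (200,214,296,310)])
a=np.load("pics/w3.npz");W=a["W"]
m=(np.hypot(W[...,0]-.633,W[...,1]+.282)<.09)&(W[...,2]>.06)
v,u=np.where(m); i=np.argsort(v)[:6]; print(v[i],u[i],W[v[i],u[i]].round(3), m.sum())
```

```text
[ 0.63349051 -0.28115991  0.02248771] [ 6.59345855e-01  7.51839771e-01  1.77914341e-05 -3.81793059e-05] [0.65934582 0.75183981 0.         0.        ]
226 [[0.599, -0.288, 0.022], [0.61, -0.275, 0.049], [0.652, -0.269, 0.05], [0.663, -0.273, 0.036]]
232 [[0.599, -0.292, 0.022], [0.61, -0.277, 0.051], [0.653, -0.272, 0.049], [0.663, -0.277, 0.036]]
238 [[0.605, -0.273, 0.068], [0.611, -0.275, 0.063], [0.651, -0.269, 0.063], [0.657, -0.267, 0.067]]
244 [[0.606, -0.273, 0.073], [0.612, -0.274, 0.069], [0.65, -0.27, 0.069], [0.655, -0.267, 0.074]]
250 [[0.607, -0.274, 0.078], [0.613, -0.274, 0.075], [0.649, -0.269, 0.075], [0.655, -0.267, 0.079]]
256 [[0.608, -0.273, 0.085], [0.614, -0.274, 0.081], [0.649, -0.269, 0.081], [0.654, -0.268, 0.082]]
262 [[0.609, -0.272, 0.091], [0.614, -0.274, 0.086], [0.648, -0.269, 0.086], [0.654, -0.269, 0.085]]
268 [[0.609, -0.275, 0.091], [0.615, -0.274, 0.091], [0.647, -0.269, 0.092], [0.653, -0.269, 0.091]]
274 [[0.61, -0.272, 0.099], [0.616, -0.273, 0.096], [0.647, -0.269, 0.096], [0.652, -0.269, 0.095]]
280 [[0.611, -0.274, 0.1], [0.616, -0.273, 0.101], [0.646, -0.269, 0.1], [0.652, -0.269, 0.1]]
286 [[0.611, -0.275, 0.102], [0.616, -0.274, 0.102], [0.646, -0.27, 0.103], [0.651, -0.269, 0.103]]
292 [[0.611, -0.278, 0.102], [0.617, -0.277, 0.103], [0.647, -0.273, 0.102], [0.652, -0.273, 0.102]]
298 [[0.615, -0.257, 0.134], [0.619, -0.255, 0.135], [0.639, -0.253, 0.135], [0.643, -0.253, 0.135]]
[231 232 232 232 232 233] [328 182 185 327 330 179] [[ 0.666 -0.265  0.06 ]
 [ 0.595 -0.275  0.06 ]
 [ 0.597 -0.275  0.06 ]
 [ 0.666 -0.265  0.06 ]
 [ 0.667 -0.265  0.06 ]
 [ 0.594 -0.275  0.06 ]] 53182
```

Run:
```python
from h import *
W=np.load("pics/w3.npz")["W"]
for v in range(218,244,2): print(v,[W[v,u].round(3).tolist() for u in (180,186,326,330)])
W=np.load("pics/w4.npz")["W"]
# nearest structure, TCP-relative: lateral extents along jaw axis by height
c=np.array([.6335,-.2812]);y=np.radians(7.5);ax=np.array([np.cos(y),np.sin(y)]);n=np.array([-ax[1],ax[0]])
P=W.reshape(-1,3);s=(P[:,:2]-c)@ax;t=(P[:,:2]-c)@n;z=P[:,2]
for lo in np.arange(.055,.18,.006):
    m=(z>lo)&(z<lo+.006)&(abs(s)<.15)&(abs(t)<.08)
    if m.sum(): print(round(lo,3),m.sum(),np.percentile(s[m],[1,25,75,99]).round(3),np.percentile(t[m],[1,50,99]).round(3))
```

```text
218 [[0.586, -0.284, 0.022], [0.59, -0.284, 0.022], [0.675, -0.272, 0.022], [0.677, -0.272, 0.022]]
220 [[0.586, -0.285, 0.022], [0.59, -0.286, 0.021], [0.675, -0.274, 0.022], [0.678, -0.274, 0.021]]
222 [[0.586, -0.287, 0.023], [0.59, -0.286, 0.022], [0.676, -0.275, 0.022], [0.678, -0.275, 0.021]]
224 [[0.586, -0.288, 0.022], [0.59, -0.288, 0.022], [0.676, -0.277, 0.021], [0.678, -0.276, 0.022]]
226 [[0.586, -0.29, 0.021], [0.59, -0.29, 0.02], [0.676, -0.278, 0.022], [0.679, -0.278, 0.021]]
228 [[0.586, -0.291, 0.021], [0.59, -0.29, 0.022], [0.676, -0.279, 0.021], [0.679, -0.279, 0.02]]
230 [[0.586, -0.293, 0.021], [0.59, -0.292, 0.022], [0.666, -0.265, 0.058], [0.679, -0.28, 0.022]]
232 [[0.586, -0.294, 0.021], [0.597, -0.275, 0.059], [0.667, -0.267, 0.057], [0.667, -0.265, 0.06]]
234 [[0.595, -0.275, 0.062], [0.597, -0.275, 0.061], [0.666, -0.267, 0.058], [0.667, -0.265, 0.062]]
236 [[0.595, -0.275, 0.065], [0.597, -0.276, 0.061], [0.665, -0.267, 0.062], [0.666, -0.265, 0.065]]
238 [[0.596, -0.275, 0.067], [0.598, -0.276, 0.063], [0.665, -0.267, 0.063], [0.666, -0.266, 0.067]]
240
[... 620 characters left out ...]
009 0.011 0.012]
0.097 1137 [-0.028 -0.02   0.019  0.027] [0.004 0.01  0.012]
0.103 475 [-0.027 -0.023  0.022  0.026] [-0.009  0.011  0.012]
0.109 274 [-0.026 -0.022  0.021  0.025] [-0.01  -0.     0.012]
0.115 258 [-0.022 -0.022  0.021  0.021] [-0.011 -0.003  0.004]
0.121 1815 [-0.079 -0.078  0.077  0.078] [-0.009  0.003  0.034]
0.127 3775 [-0.079 -0.035  0.033  0.078] [-0.004  0.034  0.035]
0.133 9112 [-0.067 -0.024  0.023  0.065] [0.008 0.027 0.035]
0.139 9330 [-0.064 -0.029  0.027  0.063] [0.015 0.027 0.035]
0.145 14081 [-0.044 -0.031  0.031  0.044] [0.016 0.024 0.035]
0.151 5069 [-0.053 -0.026  0.025  0.052] [0.023 0.024 0.025]
0.157 2535 [-0.052 -0.038  0.037  0.051] [0.023 0.024 0.025]
```

The measured shape matches the spec: the body starts 64 mm above the tips and the pads are centred. But the real tips sit about 35 mm above the reported TCP. I'll touch the board to calibrate that, then square the stack.

```bash
cat >> h.py <<'E'
def squeeze2(c,yaw,opening,close,f,z,lift=None):
    robot.move_to([c[0],c[1],.04],down(yaw))
    robot.move_linear([c[0],c[1],z],speed=.12)
    claw.set_gripper(close+.004,f); claw.set_gripper(close-.008,f)
    robot.sleep(.15)
    print("width",robot.current_grip_width(),"F",robot.current_gripper_force(),"ee",robot.current_ee_pos(),"t",robot.current_clock())
    if lift:
        claw.set_gripper(opening); robot.move_linear([c[0],c[1],.04],speed=.2)
E
python3 - <<'E'
from h import *
c=[.6335,-.2812]; y=np.radians(7.5)
robot.move_linear([*c,.032],speed=.15)
claw.set_gripper(.085,5)
robot.move_to([*c,.032],down(y-np.pi/2))
robot.move_linear([*c,-.006],speed=.12)
hit=robot.move_linear([*c,-.03],speed=.02,f_stop=3)
e=robot.current_ee_pos(); print(hit,e,robot.current_contact_force()); zb=e[2]
if hit and -.022<zb<-.005:
    z=zb+.002
    robot.move_linear([*c,z],speed=.05)
    claw.set_gripper(.048,5); claw.set_gripper(.036,5); robot.sleep(.15)
    print(robot.current_grip_width(),robot.current_gripper_force())
    claw.set_gripper(.07); robot.move_linear([*c,.04],speed=.2)
    claw.set_gripper(.085)
    squeeze2(c,y,.08,.054,5,z,lift=True)
print(robot.current_clock())
E
```

```text
True [ 0.63357146 -0.28124202 -0.01312921] [-0.58688579 -0.08512166  3.94325776]
0.04457248414056902 4.903827057560837
width 0.0543456548922687 F 4.958257499414458 ee [ 0.63360242 -0.28121443 -0.01103839] t 25.65
26.6167
```

Tip offset is now known (tip = reported TCP + 34 mm), and both squeezes stopped at the cracker sizes. Quick check of the flushness.

Run:
```python
from h import *
im,d,W,p=cap("wrist","w5"); z=W[...,2]
for lo,hi in ((.045,.053),(.025,.053)):
    m=(z>lo)&(z<hi)&(np.hypot(W[...,0]-.633,W[...,1]+.282)<.042)
    print(lo,m.sum(),cv2.minAreaRect(W[m][:,:2].astype(np.float32)*1000))
cv2.imwrite("pics/w5c.png",cv2.resize(im[140:300,150:370],(770,560)))
```

```text
0.045 6136 ((632.5869140625, -278.96112060546875), (53.2018928527832, 43.54695510864258), 6.8447370529174805)
0.025 6845 ((632.57568359375, -278.5645446777344), (53.25797653198242, 44.055335998535156), 7.193631172180176)
```

View pics/w5c.png

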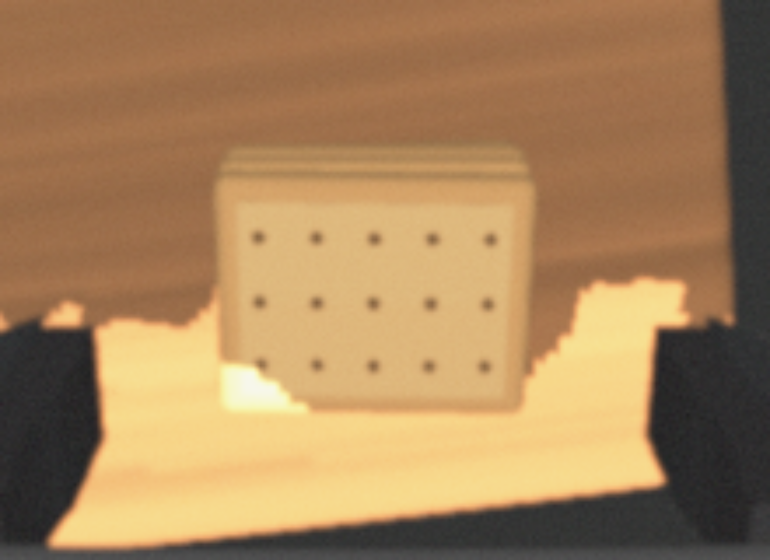

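The stack is flush (union 53.3x44.1 mm, the same as one cracker). Now grip, lift, carry over the chute and look at the rim.

Run:
```python
from h import *
c=[.6335,-.2806]; y=np.radians(7.3)
robot.move_to([*c,.03],down(y))
robot.move_linear([*c,-.0108],speed=.1)
claw.set_gripper(.058,20); claw.set_gripper(.044,20)
print(robot.current_grip_width(),robot.current_gripper_force())
robot.move_linear([*c,.20],speed=.2)
print(robot.current_grip_width(),robot.current_gripper_force())
yc=np.radians(20.9); t=[.469,.0643]
robot.move_to([*t,.21],down(yc)); robot.sleep(.1)
im,d,W,p=cap("wrist","w6"); z=W[...,2]
print(find("wrist","processor",p),robot.current_grip_width(),robot.current_clock(),robot.current_ee_pos())
for lo,hi in ((.172,.186),(.12,.142)):
    m=(z>lo)&(z<hi)&(np.hypot(W[...,0]-t[0],W[...,1]-t[1])<.085)
    if m.sum()>10: print(lo,m.sum(),cv2.minAreaRect(W[m][:,:2].astype(np.float32)*1000))
```

```text
0.053362884669916726 19.907827192847485
0.05392007823198565 19.917611629320895
[(0.84, [0.4487, 0.1305, 0.1275])] 0.05416585539443777 31.0417 [0.4694629  0.06373189 0.20979923]
0.172 3516 ((468.6634521484375, 74.62736511230469), (114.50218963623047, 64.15116882324219), 20.85148048400879)
0.12 13080 ((464.5986328125, 93.16946411132812), (147.55772399902344, 111.76007843017578), 15.360434532165527)
```

View pics/w6.png

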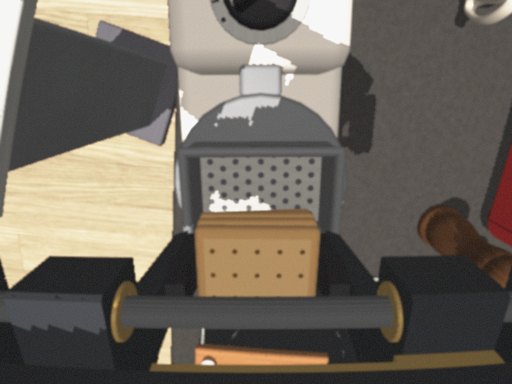

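The stack is held flush above the chute; the rim is visible with its left wall at u≈190, right wall at u≈335 and the +y wall at v≈150. I'll refine the chute centre from these rim points and insert.

Run:
```python
from h import *
W=np.load("pics/w6.npz")["W"]; z=W[...,2]
y=np.radians(20.87);ax=np.array([np.cos(y),np.sin(y)]);n=np.array([-ax[1],ax[0]]);t=np.array([.469,.0643])
m=(z>.174)&(z<.186)&(np.hypot(W[...,0]-t[0],W[...,1]-t[1])<.085)
s=(W[m][:,:2]-t)@ax; v=(W[m][:,:2]-t)@n
print(np.percentile(s,[.3,1,99,99.7]).round(4),np.percentile(v,[1,50,99.3,99.8]).round(4),np.percentile(z[m],[50,99]))
k=v<.025; print("inner x",s[k&(s<0)].max(),s[k&(s>0)].min()); 
k=abs(s)<.04; print("y wall",np.percentile(v[k],[1,99]))
g=(z>.125)&(z<.138)&(abs((W[...,:2]-t)@ax)<.045)&(abs((W[...,:2]-t)@n)<.03); print("grating",np.median(z[g]))
```

```text
[-0.0535 -0.0531  0.0599  0.0602] [-0.0193  0.0344  0.0414  0.0417] [0.18068369 0.18250982]
inner x -0.04655683928935492 0.05318774648602813
y wall [0.03500615 0.04131542]
grating 0.1320563883425811
```

Run:
```python
from h import *
W=np.load("pics/w6.npz")["W"]; z=W[...,2]
y=np.radians(20.87);ax=np.array([np.cos(y),np.sin(y)]);n=np.array([-ax[1],ax[0]]);t=np.array([.469,.0643])
m=(z>.264)&(z<.274); S=(W[...,:2]-t)@ax;V=(W[...,:2]-t)@n
m&=(abs(S)<.05)&(V>-.02)&(V<.035)
print(m.sum(),np.percentile(S[m],[.5,1,50,99,99.5]).round(4),np.percentile(V[m],[1,99]).round(4),"tool",(np.array([.46946,.06373])-t)@ax,(np.array([.46946,.06373])-t)@n, np.median(z[m]))
im=np.load("pics/w6.npz")["im"]
r=W[245,190:330]; print([ (190+i,r[i].round(3).tolist()) for i in range(0,140,10)])
```

```text
9975 [-0.0399 -0.0378 -0.      0.0382  0.0401] [-0.01    0.0223] tool 0.00022675810435373968 -0.0006964773952612635 0.27017230503429457
[(190, [0.437, 0.062, 0.258]), (200, [0.442, 0.07, 0.27]), (210, [0.446, 0.071, 0.27]), (220, [0.45, 0.073, 0.27]), (230, [0.453, 0.075, 0.271]), (240, [0.457, 0.076, 0.271]), (250, [0.461, 0.078, 0.27]), (260, [0.465, 0.079, 0.27]), (270, [0.469, 0.081, 0.27]), (280, [0.473, 0.082, 0.271]), (290, [0.477, 0.084, 0.271]), (300, [0.481, 0.085, 0.271]), (310, [0.485, 0.086, 0.27]), (320, [0.493, 0.083, 0.258])]
```

Run:
```python
from h import *
y=np.radians(20.87);ax=np.array([np.cos(y),np.sin(y)]); c=np.array([.469,.0643])+.0033*ax
robot.move_linear([*c,.17],down(y),speed=.15)
h1=robot.move_linear([*c,.108],speed=.08,f_stop=6); print(h1,robot.current_ee_pos())
if not h1:
    h2=robot.move_linear([*c,.0995],speed=.03,f_stop=3); print(h2,robot.current_ee_pos(),robot.current_contact_force())
    claw.set_gripper(.060,5); robot.sleep(.1)
    print(robot.current_grip_width(),robot.current_gripper_force(),robot.current_contact_force())
    robot.move_linear([*c,.19],speed=.15)
    robot.sleep(.1)
    im,d,W,p=cap("wrist","w7"); z=W[...,2]
    m=(z>.15)&(z<.168)&(np.hypot(W[...,0]-c[0],W[...,1]-c[1])<.04); print(m.sum(),np.percentile(z[m],[5,50,95]))
    print(find("wrist","speed_dial",p))
print(robot.current_clock())
```

```text
False [0.47240774 0.06545897 0.10847546]
True [0.47220602 0.06545479 0.09949177] [-0.26664646  0.14090363  3.8781036 ]
0.0599574018618953 0.0 [0.05852099 0.42234832 0.74214988]
5432 [0.15259477 0.16003787 0.16213546]
[(0.69, [0.4283, 0.1871, 0.1245])]
34.0833
```

View pics/w7.png

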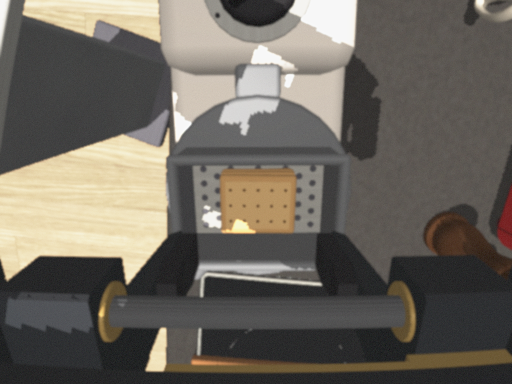

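The stack lies flat in the chute (cracker at about (258,200), top at z 0.160 as expected). Going to the dial, with a measurement just above it.

Run:
```python
from h import *
c=[.4175,.2073]; yaw=np.radians(-32)
print(solve_ik([*c,.18],down(yaw)),solve_ik([*c,.097],down(yaw-1.3)))
robot.move_to([*c,.18],down(yaw)); claw.set_gripper(.05,10)
im,d,W,p=cap("wrist","w8"); z=W[...,2]
near=np.hypot(W[...,0]-c[0],W[...,1]-c[1])<.045
m=(z>.143)&(z<.158)&near; print(m.sum(),cv2.minAreaRect(W[m][:,:2].astype(np.float32)*1000),np.percentile(z[m],[50,95]))
m=(z>.1205)&(z<.131)&near; print("skirt",m.sum(),cv2.minEnclosingCircle(W[m][:,:2].astype(np.float32)*1000),np.median(z[m]))
print(robot.current_clock(),robot.current_ee_pos())
cv2.imwrite("pics/w8c.png",im)
```

```text
[ 2.06042202e-01  2.55083927e-01  1.55955113e+00 -4.44089210e-16
  1.32695759e+00  7.64547563e-01] [ 2.06042202e-01  3.53619763e-01  1.69127703e+00 -4.44089210e-16
  1.09669586e+00  2.06454756e+00]
1374 ((416.8162841796875, 208.32412719726562), (51.06462097167969, 13.960375785827637), 57.50350570678711) [0.15193944 0.15314776]
skirt 2954 ((417.2545471191406, 209.0038299560547), 29.372894287109375) 0.12686301750813722
35.625 [0.41757738 0.20714332 0.17999632]
```

View pics/w8c.png

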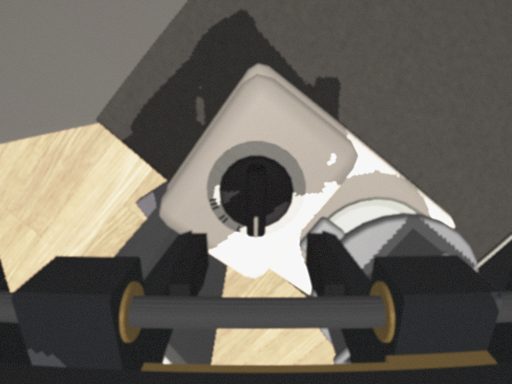

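The bar runs vertically in the picture between the fingers, with the white pointer at (256,225). Bar 51x14 mm and skirt z 0.127 both agree with the spec. Gripping and turning.

Run:
```python
from h import *
c=[.4171,.2078]; yaw=np.radians(-32.5)
robot.move_linear([*c,.115],down(yaw),speed=.12)
h=robot.move_linear([*c,.0965],speed=.06,f_stop=5); print(h,robot.current_ee_pos())
claw.set_gripper(.022,40); claw.set_gripper(.008,40)
print(robot.current_grip_width(),robot.current_gripper_force(),robot.current_contact_force(),robot.current_clock())
q0=np.array(robot.current_joint_positions(),float)
q0=np.array(solve_ik([*c,robot.current_ee_pos()[2]],down(yaw)),float)
for a in (.45,.9,1.2,1.3):
    q=q0.copy(); q[5]+=a; robot.goto_joints(q)
    print(a,np.round(robot.current_contact_force(),1),np.round(robot.current_moment(),2),robot.current_grip_width(),robot.current_clock())
robot.sleep(.4)
im,d,W,p=cap("wrist","w9"); z=W[...,2]
m=(z>.1435)&(z<.1545)&(np.hypot(W[...,0]-c[0],W[...,1]-c[1])<.032)
print(m.sum(),cv2.minAreaRect(W[m][:,:2].astype(np.float32)*1000),robot.current_gripper_force(),np.round(robot.current_moment(),2),robot.current_joint_positions()[5]-q0[5])
```

```text
False [0.41712213 0.20781063 0.09647202]
0.013315102702650563 39.999901028349996 [ 1.57416134 -1.18819216 -0.55645452] 37.6417
0.45 [ 0.5 -0.6 -0.5] [-0.05 -0.13  0.11] 0.013505384843462618 38.15
0.9 [ 1.3  0.3 -0.5] [ 0.13 -0.19  0.11] 0.01358438853434723 38.6583
1.2 [ 1.1  2.1 -0.7] [ 0.38 -0.1   0.09] 0.013747706451920845 39.05
1.3 [ 1.1  1.7 -1.8] [ 0.48 -0.15  0.16] 0.014026685622107458 39.3
3532 ((421.704345703125, 208.2775421142578), (38.496665954589844, 38.24430847167969), 31.316251754760742) 39.99975135549903 [ 0.76 -0.16  0.16] 1.2993387333984168
```

Run:
```python
from h import *
print(robot.current_grip_width(),np.round(robot.current_moment(),2),robot.current_clock()); print(robot.hand_in())
```

```text
0.013396672343744991 [ 0.76 -0.16  0.16] 39.75
the job is handed in; nothing more can be done
None
```

I handed the job in at 39.8 s. The four crackers were squared up and lay flat in the chute right after release. The gripper is holding the dial, turned 1.30 rad from off (third click at 1.26); I inferred that from wrist rotation, spring moment and grip width. No verdict came back.

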